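# Set the speed-pickup gap with the cranked gauge

## Robot

A 6-joint arm with a two-finger parallel gripper is mounted at the origin on the work surface. World frame = base frame: x ahead of the robot, y to its left, z up, the work surface at z = 0. Lengths are in m, angles in degrees, forces in N, time in s.
With the tool pointing down it reaches from about 0.425 to 1.125 m from the base axis. Payload 14.9 kg.
Tool frame: the origin (TCP) lies midway between the tips of the shut fingers; the grasp point (between the pads) lies 19 mm behind it (manip.grip_depth is the distance from the TCP to the grasp point, in m); z points along the fingers, y is the line along which they close (so a half turn about z gives the same grasp; the last joint's range is limited). The gripper opens to 91 mm and grips with 3 to 60 N. Pads are 32 mm wide; open, the fingers measure 118 mm over their backs; the gripper's body (76 mm by 178 mm) begins 60 mm behind the grasp point.
Start: joints at [-79.143, 21.709, 99.362, -0, 58.929, -1.908], TCP at [0.155, -0.683, 0.178] pointing down, gripper open.
Joint ranges: [-158.91, 158.91], [-42.39, 125.64], [0.06, 152.35], [-60.88, 240.88], [17.5, 164.5], [-176.32, 176.32]. Speed limits (degrees/s): [108.29, 108.29, 136.94, 180, 180, 180].

## Interface

Orientations are given as [roll, pitch, yaw] about the fixed x, y, z axes, in that order (R = Rz(yaw) Ry(pitch) Rx(roll)).
In Python, from workcell import manip gives the robot as it stands.
- The arm moves only by the tool jog_arm, never from a script. Its argument "deltas" is a list of rows, each an object with "fingers": the opening, from 0 (shut) to 1 (fully open); "travel": the shift along the world's x, y, z in units of 40 mm (1.0 is 40 mm), a list of three; "spin": the turn about the world's z in rad. A call has 1 to 12 rows; each row shifts and turns the commanded pose from where the row before left it; what a row does not reach is not made up. A row lasts 1/8 s, in which the tool goes at most 62.5 mm and 10.7 degrees, less where a joint would pass 70% of its speed; a pose out of reach is approached as far as the arm can. A call is refused whole if a number of a shift passes 1 or a number of a turn 0.188, either way. A call with a gripper value outside its range is refused whole. The fingers move at their own pace and stop on an object; "force" is the grip in N (left out, the last holds). Time passes only in rows, so rows that do not move let the fingers close. It gives the time, the measured TCP pose, the force, the opening and the grip force at its end, in the units of the state.
- manip.read_state(): the state, without advancing time (a new reading comes with each control period).
- manip.get_image(name): name is "side" or "top" or "wrist"; returns a dict with "color" (480x640x3 uint8, blue, green, red), "range_z" (480x640 float32, m along the optical axis (not along the pixel's ray), 0 where there is no reading), "K" (3x3 intrinsics, pixels), "extrinsics" (4x4, takes a point from camera to world coordinates). Camera axes: x right, y down, z forward; pixel columns grow to the right and rows downward; lengths in m; the calibration is good to about 2 mm. A picture is of the moment at which its call begins.
- manip.job_done(): hands the job in; it is judged then, once.
The state is a dict: "time_s": time; "qpos": joint angles; "joint_vel": joint speeds; "tau": joint torques, N m; "tcp_pos": TCP position; "tool_rot": TCP orientation; "force": force on the tool from outside, world axes, zero at the start; "torque": the same for the moment, N m; "gripper_width": finger opening in m; "finger_force": force on a finger pad.
Only numpy, scipy, OpenCV 4.12 (cv2) and the standard library are available. Lean on these libraries where they do the work, as an engineer would, in place of code of your own. Each camera call takes 0.05 s, during which the arm holds its last target. There are 200 camera calls.

## Task

Set the air gap of the speed sensor: lift the red-handled gap gauge up and off its deep hook, slide its blade in under the sensor so that it lies flat on the steel disc, let go of it, and turn the black knob clockwise until the sensor face just touches the blade and it drags. Then draw the gauge out of the gap and hang it back on its hook, leaving the knob as set; do not ram the sensor, and leave everything else on the bench where it is.

Things in the scene. Friction and masses are not known exactly. Their poses are not given: they have to be found in the camera images.
- rig: Speed-pickup test rig, fixed to the bench. Aluminium base 156 x 176 x 12 mm, red acrylic motor box with a flat steel disc on it, and an aluminium column at its +y side (y = +65 to +105 mm, 40 mm wide, 157 mm high). Origin: underside of the base, straight below the sensor's axis. x points from the rig's front (where the gauge goes in) to its rear, z up.
- target (a point): Point on the disc's flat top straight below the middle of the sensor, 70 mm above the bench; axes as the rig's. The horizontal steel disc is 120 mm across, its axis 45 mm to the -x side of this point. Nothing stands above the disc on the front (-x) side.
- carriage: Blue slide on the column that carries the sensor in a round black holder, 32 mm across, whose underside is about 25 mm above the sensing face; moved up and down by the screw. Origin at the rig's origin when screw is 0.
- sensor: Upright sensor barrel, 18 mm in diameter, brass with an orange cap 10 mm high at its lower end. It yields upward in its holder against a light spring: about 1 N lifts it off its stop, then 0.4 N per mm, up to 6 mm; when the blade is drawn out it drops back. Origin at the rig's origin, plus its own travel.
- sensor_face (a point): Centre of the sensing face (underside of the orange cap). Its height over target is the air gap, 7.4 to 9.3 mm at the start.
- screw (a joint): Turn of the adjusting screw, rad; grows clockwise seen from above, range 0 to 4.2. Lowers the sensor 12 mm a turn (1.91 mm per rad): empty air gap = 9.5 mm - 1.91 mm x value. Starts at 0.1 to 1.1; the face meets a 4 mm blade lying on the disc at 2.88. Stays where it is left (friction 0.04 N m).
- knob (a point): On the vertical axis of the round black knob on top of the screw, at its middle height, 197 mm above the bench. Knob 38 mm in diameter, from 185 to 209 mm; white index line on top. 30 mm beside the sensor's axis (rig y = +30 mm). Free all round; the grey bridge plate (40 mm wide) ends 20 mm below the knob. It does not rise or fall.
- gauge: Loose cranked gap gauge, about 125 g: flat steel blade 105 x 25 x 4 mm (x = -10 to +95 mm, underside z = 0) and upright red handle 20 (x) x 14 (y) mm, z = 4 to 104 mm. Origin: underside of the blade, below the handle's axis; x along the blade to its tip, z up the handle. It hangs level with its blade towards the stand's post, and stands by itself on its blade.
- gauge_grip (a point): Where to hold the handle: on its axis, 90 mm above the blade's underside (14 mm below the handle's top); take it across its 14 mm (gauge y).
- gauge_blade (a point): Point on the underside of the blade 80 mm from the handle's axis (15 mm short of the blade's tip): it belongs under the middle of the sensor, or up to 20 mm beyond it; deeper, the loop would meet the sensor's holder.
- gauge_loop (a point): Underside of the top bar of the gauge's hanging loop; it rests on the hook. 36 mm from the handle's axis towards the tip, 71 mm above the blade's underside. The loop is upright, across the blade (y-z plane), inside 22 mm wide and 44 mm high, 5 mm wire, joined to the handle only at its lower bar.
- hookstand: Tool stand, fixed: grey base 150 x 90 x 10 mm (x = -15 to +135 mm), steel post 14 mm thick, 158 mm high at x = +105 mm. A hook arm of 7 mm rod runs level from the post towards -x through the gauge's loop and turns straight up at its end. Origin: underside, below the hook seat; x from the tip to the post, z up. A shorter empty hook behind the post is not used.
- hook_seat (a point): Top of the hook arm where the loop rests, 105 mm above the bench; axes as the stand's. To unhook: lift the gauge 24 to 36 mm (beyond that the loop's lower bar meets the arm), then draw it away level towards -x, about 80 mm before raising it further, since its blade reaches under the arm; to hang up, the reverse.
- hook_tip (a point): Top of the upturned tip, 14 mm to the -x side of the seat and 24 mm above it.
- sunglasses: Sunglasses with a teal frame, 145 mm wide, standing open; bystander.
- roller: White nylon roller 32 mm across, 22 mm high; bystander.
- bracket: Small aluminium angle bracket, 40 mm; bystander.
- screwdriver: Yellow-handled screwdriver lying flat, 160 mm; bystander.
- breadboard: White electronics breadboard, 83 x 55 mm; bystander.
- mug: Blue mug, 95 mm high; bystander.
- screw_jar: Glass jar with a black lid, 75 mm high; bystander.
- motor: Spare steel electric motor with a blue end cap, 35 mm thick, lying; bystander.

How it is judged (in metres and radians):
On the way, in this order (a step that is already met when the one before it is completed fails the run):
1. the gauge is lifted off its hook and drawn clear of it (horizontal distance between gauge_loop and hook_seat above 0.05 m), for 0.1 s.
2. the blade lies flat on the disc with its end under the sensor (x of gauge_blade in the frame of target between -0.013 and 0.024 m and y of gauge_blade in the frame of target between -0.012 and 0.012 m and z of gauge_blade in the frame of target below 0.003 m and angle between gauge's own z axis and vertical below 0.1 rad), for 0.2 s.
3. with the gauge let go and its blade still flat under the sensor, the screw is turned until the face touches the blade lightly (0.3 to 3 N), so that it drags, the gap set between 2.8 and 4.3 mm (all of step 2 and contact force between sensor and gauge between 0.3 and 3 N and value of joint screw between 2.72 and 3.51 rad and contact force between the fingers and gauge below 0.2 N), for 0.3 s.
4. the blade is drawn out of the gap (horizontal distance between gauge_blade and target above 0.04 m), for 0.1 s.
At the end, for the whole second after the job is handed in: The air gap (sensor face over the disc) is between 2.8 and 4.3 mm, and the gauge hangs by its loop on the hook arm behind the tip (loop within 6 mm of the arm's height, 8 mm sideways, upright within 0.3 rad), at rest (z of sensor_face in the frame of target between 0.0028 and 0.0043 m and x of gauge_loop in the frame of hook_seat between -0.012 and 0.05 m and y of gauge_loop in the frame of hook_seat between -0.008 and 0.008 m and z of gauge_loop in the frame of hook_seat between -0.006 and 0.006 m and angle between gauge's own z axis and vertical below 0.3 rad and linear speed of gauge below 0.06 m/s); the robot touches nothing.
It fails at once if the gauge is rammed against the sensor (over 25 N) (contact force between sensor and gauge above 25 N).
It fails at once if a bystander is moved more than 30 mm (distance of any of sunglasses, roller, bracket, screwdriver, breadboard, mug, screw_jar, motor from where it was at the start of the episode above 0.03 m).
It also fails if it takes over 72 s, if anything falls off the work surface, if the arm or the gripper's body presses on something with over 40 N, if the wrist force passes 120 N, or if a joint passes its speed limit or range.

## Working session

There is one attempt and no reset: what is moved stays moved. The work goes in short steps, Python scripts to look and compute and a tool call to move; the robot and the scene stay as the last step left them, time stands still between calls to the robot, and variables do not carry over. Pictures are saved under pics/ and viewed, at most 10 in all, crops included, and the job is handed in when it is done.

Besides the shell and the picture viewer there is one more tool, called after "Emit:" in YAML: its name, and indented under it one key for each argument. jog_arm: Moves the arm, as the interface text tells. Its arguments: {"type":"object","properties":{"deltas":{"type":"array","items":{"type":"object","properties":{"fingers":{"type":"number"},"travel":{"type":"array","items":{"type":"number"}},"spin":{"type":"number"}}}},"force":{"type":"number"}},"required":["deltas"]}

```bash
mkdir -p pics
cat > h.py <<'E'
import numpy as np, cv2
from workcell import manip
def cap(n,tag):
    im=manip.get_image(n); cv2.imwrite(f'pics/{tag}.png',im['color']); np.savez(f'{tag}.npz',**im); return im
def world(im):
    K=im['K'];z=im['range_z'];v,u=np.mgrid[0:z.shape[0],0:z.shape[1]]
    P=np.stack([(u-K[0,2])/K[0,0]*z,(v-K[1,2])/K[1,1]*z,z],-1)
    T=im['extrinsics'];return P@T[:3,:3].T+T[:3,3]
def ray(im,u,v,h):
    K=im['K'];T=im['extrinsics'];d=T[:3,:3]@np.array([(u-K[0,2])/K[0,0],(v-K[1,2])/K[1,1],1]);o=T[:3,3]
    return o+d*(h-o[2])/d[2]
E
python3 - <<'E'
from h import *
for n in ['top','side']:
    im=cap(n,n+'0'); print(n,im['K'][0,0],im['extrinsics'].round(3).tolist())
print(manip.read_state(),manip.grip_depth)
E
```

```text
top 530.5430921817378 [[0.028, -0.979, 0.2, 0.328], [-1.0, -0.029, 0.0, -0.015], [0.006, -0.2, -0.98, 1.567], [0.0, 0.0, 0.0, 1.0]]
side 490.2157011062464 [[-0.995, -0.078, 0.057, 0.559], [-0.095, 0.7, -0.707, 0.792], [0.015, -0.71, -0.704, 0.94], [0.0, 0.0, 0.0, 1.0]]
{'time_s': 0.1, 'qpos': array([-7.91418319e+01,  2.17354220e+01,  9.93896380e+01,  1.49529604e-03,
        5.89285863e+01, -1.90710421e+00]), 'joint_vel': array([ 0.05262234, -0.17389876, -0.1209814 , -0.08178935, -0.02246264,
        0.04638377]), 'tau': array([-2.34329877e-03, -7.65045905e+01, -4.35296738e+01,  6.51364960e-02,
        3.98276607e-02, -1.06496520e-05]), 'tcp_pos': array([ 0.15461338, -0.68234158,  0.17777763]), 'tool_rot': array([-1.79946426e+02, -3.06462461e-03,  1.27644986e+01]), 'force': array([ 0.1485527 ,  0.39975611, -0.41375335]), 'torque': array([ 0.03711934, -0.07262297,  0.01748433]), 'finger_force': 0.0, 'gripper_width': 0.0913994852886727} 0.0188
```

View pics/top0.png

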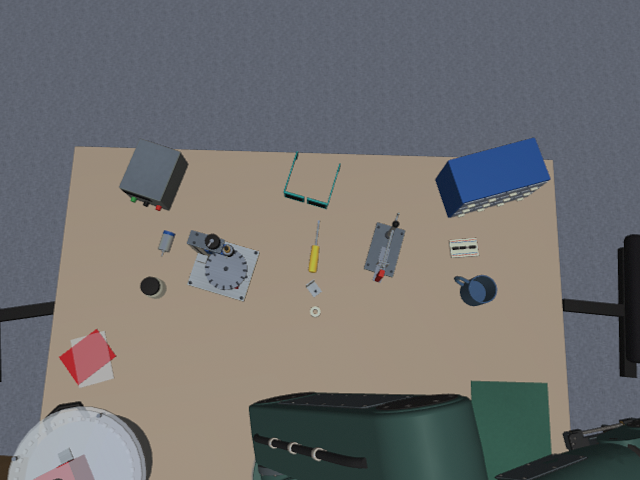

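View pics/side0.png

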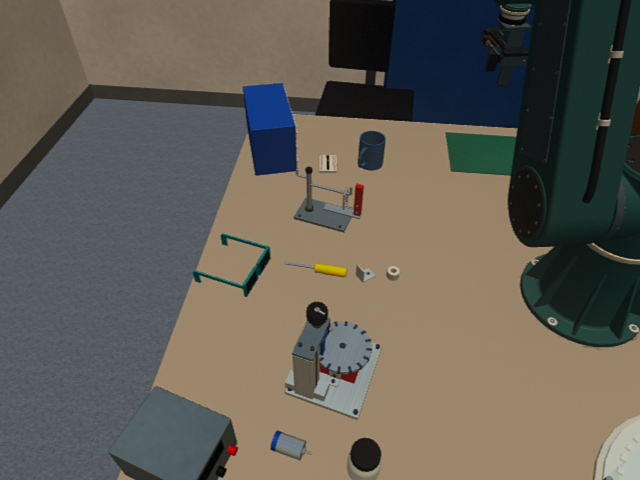

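The top view shows the gauge's red handle at about (380,275) with its stand around (385,250). The knob is at (213,242), the disc at (227,268). In the side view the handle is at (359,199) and the knob at (317,312). I'll measure these next.

Run:
```python
from h import *
im=dict(np.load('top0.npz')); W=world(im); c=im['color'].astype(int)
sd=dict(np.load('side0.npz')); Ws=world(sd); cs=sd['color'].astype(int)
red=lambda c:(c[...,2]>110)&(c[...,1]<60)&(c[...,0]<60)
def stat(n,p): print(n,len(p),p.mean(0).round(4) if len(p) else '',p.min(0).round(3) if len(p) else '',p.max(0).round(3) if len(p) else '')
def box(W,m,u0,u1,v0,v1):
    k=np.zeros(m.shape,bool);k[v0:v1,u0:u1]=1; return k&m
for n,Wc,m in [('top',W,box(W,red(c),360,400,260,290)),('side',Ws,box(Ws,red(cs),345,370,175,220))]:
    p=Wc[m]; stat(n+' red',p); stat(n+' redtop',p[p[:,2]>0.13])
# knob
for n,Wc,b in [('top',W,(190,240,225,260)),('side',Ws,(300,335,295,330))]:
    m=box(Wc,(Wc[...,2]>0.200)&(Wc[...,2]<0.22),*b); stat(n+' knob',Wc[m])
    uv=np.argwhere(m)[:,::-1].astype(np.float32); print(cv2.minEnclosingCircle(uv))
# base rectangles and disc by height
def rect(Wc,z0,z1,x,y,name):
    m=(Wc[...,2]>z0)&(Wc[...,2]<z1)&(Wc[...,0]>x[0])&(Wc[...,0]<x[1])&(Wc[...,1]>y[0])&(Wc[...,1]<y[1])
    p=Wc[m][:,:2].astype(np.float32); r=cv2.minAreaRect(p*1000); print(name,len(p),r)
    return p
g=ray(im,385,250,0.01); r=ray(im,225,268,0.01); print(g,r)
for n,Wc in [('top',W),('side',Ws)]:
    rect(Wc,0.006,0.016,(g[0]-.12,g[0]+.12),(g[1]-.1,g[1]+.1),n+' stand')
    rect(Wc,0.007,0.018,(r[0]-.15,r[0]+.15),(r[1]-.15,r[1]+.15),n+' rig')
    p=rect(Wc,0.064,0.076,(r[0]-.15,r[0]+.15),(r[1]-.15,r[1]+.15),n+' disc'); print(cv2.minEnclosingCircle(p*1000))
    p=rect(Wc,0.145,0.175,(g[0]-.12,g[0]+.12),(g[1]-.1,g[1]+.1),n+' post'); stat('post',p)
# crops
k=np.hstack([cv2.resize(im['color'][200:310,180:270],None,fx=4,fy=4,interpolation=cv2.INTER_CUBIC),cv2.resize(im['color'][200:310,350:440],None,fx=4,fy=4,interpolation=cv2.INTER_CUBIC)])
cv2.imwrite('pics/crop1.png',k)
```

```text
top red 31 [ 0.5494 -0.1964  0.1373] [ 0.542 -0.202  0.125] [ 0.559 -0.19   0.142]
top redtop 30 [ 0.5495 -0.1966  0.1377] [ 0.542 -0.202  0.131] [ 0.559 -0.191  0.142]
side red 23 [ 0.5529 -0.1524  0.1712] [ 0.545 -0.204  0.132] [0.561 0.792 0.94 ]
side redtop 23 [ 0.5529 -0.1524  0.1712] [ 0.545 -0.204  0.132] [0.561 0.792 0.94 ]
top knob 178 [0.6114 0.2547 0.208 ] [0.592 0.237 0.2  ] [0.632 0.275 0.217]
((212.3141632080078, 240.67698669433594), 7.788759231567383)
side knob 335 [0.6127 0.2598 0.2074] [0.593 0.237 0.2  ] [0.632 0.278 0.212]
((317.1956481933594, 310.9347839355469), 10.976311683654785)
[ 0.63931799 -0.22434667  0.01      ] [0.57099519 0.25051306 0.01      ]
top stand 1039 ((639.0416259765625, -222.60171508789062), (196.75755310058594, 238.31744384765625), 89.48757934570312)
top rig 1170 ((572.2559814453125, 252.35369873046875), (293.71533203125, 300.9576416015625), 0.9950041174888611)
top disc 1175 ((556.6764526367188, 247.8150177001953), (111.900146484375, 139.9901123046875), 3.127427101135254)
((569.8713989257812, 253.55596923828125), 77.62554931640625)
top post 39 ((698.748291015625, -235.68397521972656), (16.19178009033203, 42.5747184753418), 88.30419158935547)
post 39 [ 0.6868 -0.2347] [ 0.677 -0.244] [ 0.72  -0.227]
side stand 823 ((643.8804931640625, -219.58642578125), (94.42205810546875, 149.6595001220703), 74.62405395507812)
side rig 2006 ((574.1328125, 258.13037109375), (178.90805053710938, 156.818359375), 75.06304931640625)
side disc 2117 ((566.5405883789062, 266.31329345703125), (174.86546325683594, 107.19842529296875), 65.69068908691406)
((584.069091796875, 261.3498229980469), 91.55138397216797)
side post 37 ((686.3129272460938, -232.0231170654297), (16.41781234741211, 15.60424518585205), 76.63760375976562)
post 37 [ 0.6867 -0.2301] [ 0.679 -0.241] [ 0.695 -0.223]
```

View pics/crop1.png

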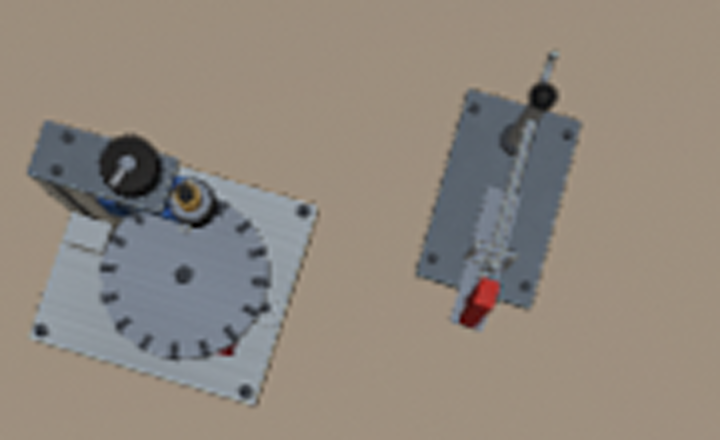

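The crop shows the rig and the stand both turned about −15°, with the gauge handle outward and the stand's post towards the rear. The estimates are handle (0.551, −0.197), knob (0.612, 0.257), target about (0.604, 0.2275). I'll move above the handle for a closer look.

Emit:
jog_arm:
  deltas:
    - {"travel":[0.4,0.5,1.0],"spin":-0.04,"fingers":0.6}
    - {"travel":[0.8,1.0,1.0],"spin":-0.04,"fingers":0.6}
    - {"travel":[0.85,1.0,1.0],"spin":-0.04,"fingers":0.6}
    - {"travel":[0.85,1.0,1.0],"spin":-0.04,"fingers":0.6}
    - {"travel":[0.85,1.0,0],"spin":-0.04,"fingers":0.6}
    - {"travel":[0.85,1.0,0],"spin":-0.04,"fingers":0.6}
    - {"travel":[0.85,1.0,0],"spin":-0.05,"fingers":0.6}
    - {"travel":[0.85,1.0,0],"spin":-0.05,"fingers":0.6}
    - {"travel":[0.85,1.0,0],"spin":-0.05,"fingers":0.6}
    - {"travel":[0.85,1.0,0],"spin":-0.05,"fingers":0.6}
    - {"travel":[0.85,1.0,0],"spin":-0.045,"fingers":0.6}
    - {"travel":[0.85,1.0,0],"spin":0,"fingers":0.6}
  force: 30

```text
time_s: 1.6
tcp_pos: [0.5386, -0.2269, 0.3324]
tool_rot: [180.0, 0.0, -15.1]
force: [1.0, 0.3, -0.8]
gripper_width: 0.0546
finger_force: 0.0
```

Run:
```python
from h import *
im=cap('wrist','w1'); s=manip.read_state(); print(s['tcp_pos'],s['tool_rot'],im['extrinsics'].round(3).tolist(),im['K'][0,0])
```

```text
[ 0.54132656 -0.22343678  0.33228062] [-1.79915625e+02 -1.55496499e-02 -1.49413161e+01] [[-0.26, -0.935, -0.241, 0.607], [-0.966, 0.251, 0.066, -0.245], [-0.001, 0.25, -0.968, 0.54], [0.0, 0.0, 0.0, 1.0]] 375.13936094797054
```

View pics/w1.png

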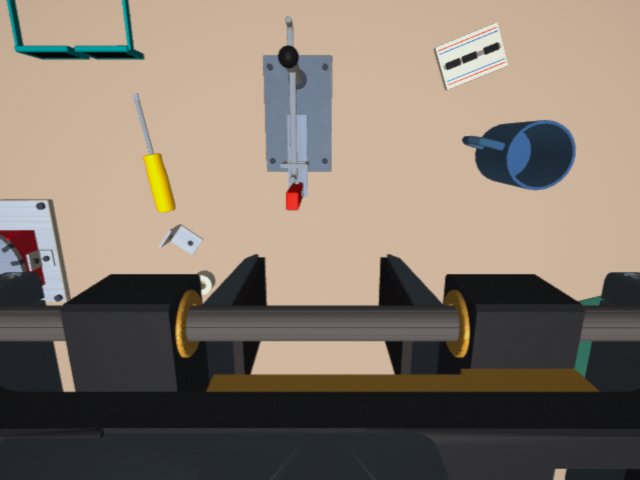

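The wrist view shows the stand aligned with the tool (base edges vertical), the handle's red top at about (293,198) and the post's black cap at (288,57).

Run:
```python
from h import *
im=dict(np.load('w1.npz')); W=world(im); c=im['color'].astype(int)
m=(c[...,2]>110)&(c[...,1]<60)&(c[...,0]<60); m[:170]=0;m[230:]=0;m[:,:270]=0;m[:,320:]=0
p=W[m]; print(len(p),p.mean(0),p[:,2].min(),p[:,2].max()); p=p[p[:,2]>0.133]; print(len(p),p.mean(0),p.min(0),p.max(0))
print(cv2.minAreaRect((p[:,:2]*1000).astype(np.float32)))
uv=np.argwhere(m&(W[...,2]>0.133))[:,::-1]; u,v=uv.mean(0); print(u,v,'ray',ray(im,u,v,0.138))
# stand base rect and post
m=(W[...,2]>0.006)&(W[...,2]<0.014); m[:40]=0;m[190:]=0;m[:,:255]=0;m[:,345:]=0
r=cv2.minAreaRect((W[m][:,:2]*1000).astype(np.float32)); print('stand',r)
m=(W[...,2]>0.15)&(W[...,2]<0.175); m[100:]=0;m[:,:255]=0;m[:,345:]=0; q=W[m]; print('post',q.mean(0),q.min(0),q.max(0))
m=(W[...,2]>0.095)&(W[...,2]<0.112); m[200:]=0;m[:,:255]=0;m[:,345:]=0; q=W[m]; d=q[:,:2]-q[:,:2].mean(0);_,_,V=np.linalg.svd(d);print('arm',len(q),q.mean(0),np.degrees(np.arctan2(V[0,1],V[0,0])))
# whole blade
m=(W[...,2]>0.03)&(W[...,2]<0.045); m[210:]=0;m[:,:255]=0;m[:,345:]=0; q=W[m]; print('blade',cv2.minAreaRect((q[:,:2]*1000).astype(np.float32)))
```

```text
208 [ 0.55494348 -0.19772103  0.14258918] 0.12365068397206991 0.5400633854555293
206 [ 0.55485704 -0.19774495  0.14272805] [ 0.54453817 -0.24493156  0.13318124] [ 0.60650823 -0.18916872  0.54006339]
((578.6359252929688, -214.6890869140625), (16.207271575927734, 80.64252471923828), 54.02831268310547)
292.4514563106796 199.80582524271844 ray [ 0.55422104 -0.19720937  0.138     ]
stand ((646.0829467773438, -221.2224884033203), (90.0510482788086, 149.02789306640625), 74.91353607177734)
post [ 0.68824569 -0.23330561  0.15605978] [ 0.67938829 -0.24284724  0.15007387] [ 0.69891014 -0.22367545  0.16022267]
arm 796 [ 0.62479783 -0.21614033  0.10630556] 164.93040904537392
blade ((616.4732055664062, -213.41207885742188), (25.10974884033203, 149.81935119628906), 74.94682312011719)
```

Emit:
jog_arm:
  deltas:
    - {"travel":[0.305,0.665,0],"fingers":0.6}
    - {"travel":[0,0,-1],"fingers":0.6}
    - {"travel":[0,0,-1],"fingers":0.6}
    - {"travel":[0,0,-1],"fingers":0.6}
    - {"travel":[0,0,-1],"fingers":0.6}
    - {"travel":[0,0,-1],"fingers":0.6}
    - {"travel":[0,0,-0.65],"fingers":0.6}
    - {"travel":[0,0,0],"fingers":0.6}
    - {"travel":[0,0,0],"fingers":0.6}

```text
validation failed for argument at $.de...
```

Emit:
jog_arm:
  deltas:
    - {"travel":[0.305,0.665,0],"spin":0,"fingers":0.6}
    - {"travel":[0,0,-1],"spin":0,"fingers":0.6}
    - {"travel":[0,0,-1],"spin":0,"fingers":0.6}
    - {"travel":[0,0,-1],"spin":0,"fingers":0.6}
    - {"travel":[0,0,-1],"spin":0,"fingers":0.6}
    - {"travel":[0,0,-1],"spin":0,"fingers":0.6}
    - {"travel":[0,0,-0.65],"spin":0,"fingers":0.6}
    - {"travel":[0,0,0],"spin":0,"fingers":0.6}
    - {"travel":[0,0,0],"spin":0,"fingers":0.6}

```text
time_s: 2.78
tcp_pos: [0.5506, -0.2021, 0.1076]
tool_rot: [180.0, -0.1, -15.0]
force: [0.5, -0.2, -0.1]
gripper_width: 0.0548
finger_force: 0.0
```

Emit:
jog_arm:
  deltas:
    - {"travel":[0.075,0.13,-0.06],"spin":0,"fingers":0.6}
    - {"travel":[0,0,0],"spin":0,"fingers":0.6}
    - {"travel":[0,0,0],"spin":0,"fingers":0.6}

```text
time_s: 3.15
tcp_pos: [0.5532, -0.1967, 0.1045]
tool_rot: [180.0, -0.0, -15.0]
force: [-0.5, 0.3, 0.4]
gripper_width: 0.055
finger_force: 0.0
```

Run:
```python
from h import *
im=cap('wrist','w2'); s=manip.read_state(); print(s['tcp_pos'],s['tool_rot'])
cv2.imwrite('pics/w2c.png',im['color'][100:460,100:540])
```

```text
[ 0.55316823 -0.19669877  0.10446044] [ 1.79995563e+02 -2.42397526e-02 -1.50140946e+01]
```

View pics/w2c.png

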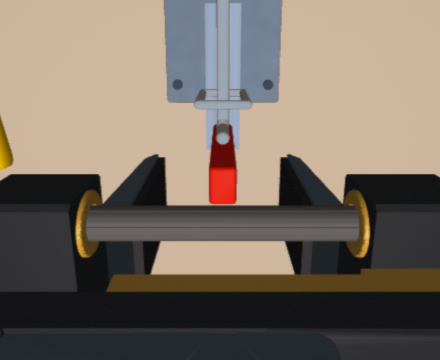

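The handle sits centred between the fingers and the loop hangs on the arm behind the tip. I'll close, then lift 30 mm.

Emit:
jog_arm:
  deltas:
    - {"travel":[0,0,0],"spin":0,"fingers":0.05}
    - {"travel":[0,0,0],"spin":0,"fingers":0.05}
    - {"travel":[0,0,0],"spin":0,"fingers":0.05}
    - {"travel":[0,0,0],"spin":0,"fingers":0.05}
    - {"travel":[0,0,0],"spin":0,"fingers":0.05}
    - {"travel":[0,0,0.25],"spin":0,"fingers":0.05}
    - {"travel":[0,0,0.25],"spin":0,"fingers":0.05}
    - {"travel":[0,0,0.25],"spin":0,"fingers":0.05}
    - {"travel":[0,0,0],"spin":0,"fingers":0.05}
    - {"travel":[0,0,0],"spin":0,"fingers":0.05}
  force: 30

```text
time_s: 4.45
tcp_pos: [0.5529, -0.1967, 0.1341]
tool_rot: [-180.0, 0.0, -15.0]
force: [0.1, -0.3, -0.6]
gripper_width: 0.0042
finger_force: 0.0
```

Run:
```python
from h import *
im=cap('wrist','w3'); s=manip.read_state(); print(s['tcp_pos'],s['gripper_width'],s['finger_force'])
sd=cap('side','s3')
a=im['color'][100:460,100:540]; b=cv2.resize(sd['color'][130:250,260:400],None,fx=2.5,fy=2.5,interpolation=cv2.INTER_CUBIC)
b=cv2.copyMakeBorder(b,0,60,0,0,cv2.BORDER_CONSTANT); cv2.imwrite('pics/c3.png',np.hstack([a,b]))
```

```text
[ 0.55285901 -0.1966149   0.13392996] 0.004778031273014741 0.0
```

View pics/c3.png

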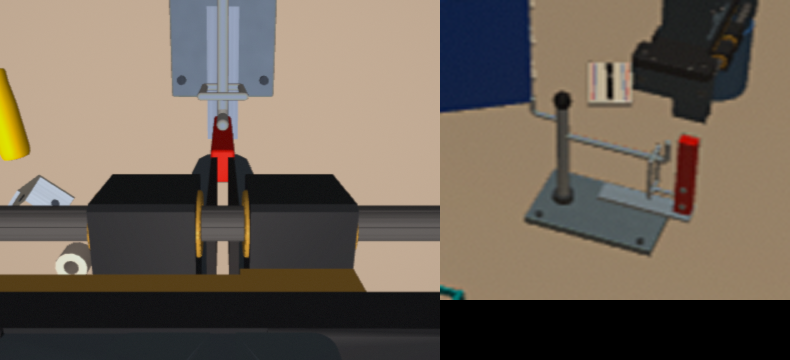

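Run:
```python
from h import *
im=dict(np.load('s3.npz')); W=world(im); c=im['color'].astype(int)
# crop->pixel: u=260+(x-440)/2.5, v=130+y/2.5
m=(c[...,2]>100)&(c[...,1]<60)&(c[...,0]<60); m[:170]=0;m[230:]=0;m[:,:340]=0;m[:,:345]=0;m[:,375:]=0
q=W[m&(im['range_z']>0)]; print('handle',len(q),q.mean(0),np.percentile(q,[2,98],axis=0).round(4))
for v in range(166,192,2): print(v,[ (W[v,u].round(3).tolist(),c[v,u].tolist()) for u in (358,360)])
w=dict(np.load('w3.npz')); Ww=world(w)
for v in range(200,270,8): print(v,Ww[v,322].round(3),w['color'][v,322], Ww[v,305].round(3))
```

```text
handle 29 [ 0.55054318 -0.19460122  0.12763626] [[ 0.5429 -0.204   0.0707]
 [ 0.5604 -0.1877  0.1383]]
166 [([0.559, -0.115, 0.26], [34, 36, 35]), ([0.555, -0.114, 0.261], [32, 33, 32])]
168 [([0.559, -0.115, 0.254], [34, 36, 35]), ([0.554, -0.119, 0.251], [33, 35, 33])]
170 [([0.558, -0.119, 0.245], [33, 35, 34]), ([0.554, -0.111, 0.251], [35, 36, 34])]
172 [([0.559, 0.792, 0.94], [33, 33, 32]), ([0.553, -0.182, 0.191], [33, 33, 33])]
174 [([0.558, -0.186, 0.181], [33, 34, 33]), ([0.553, -0.189, 0.179], [33, 33, 33])]
176 [([0.557, -0.186, 0.175], [30, 29, 27]), ([0.552, -0.186, 0.175], [29, 31, 28])]
178 [([0.556, -0.401, -0.001], [101, 128, 149]), ([0.55, -0.397, 0.003], [78, 98, 112])]
180 [([0.556, -0.393, -0.002], [103, 129, 150]), ([0.55, -0.394, -0.003], [104, 131, 152])]
182 [([0.556, -0.38, 0.0], [105, 131, 148]), ([0.549, -0.384, -0.002], [106, 131, 150])]
184 [([0.556, -0.2, 0.138], [32, 44, 170]), ([0.55, -0.206, 0.133], [63, 82, 156])]
186 [([0.555, -0.192, 0.138], [3, 14, 184]), ([0.55, -0.194, 0.137], [4, 15, 183])]
188 [([0.555, -0.193, 0.131], [15, 20, 90]), ([0.55, -0.186, 0.137], [11, 16, 98])]
190 [([0.554, -0.189, 0.127], [13, 20, 83]), ([0.549, -0.191, 0.126], [13, 18, 83])]
200 [ 0.585 -0.205  0.106] [154 139 132] [ 0.573 -0.185  0.001]
208 [ 0.58  -0.203  0.107] [176 156 145] [ 0.566 -0.183  0.001]
216 [ 0.578 -0.203  0.119] [71 73 76] [ 0.559 -0.181  0.001]
224 [ 0.575 -0.202  0.13 ] [177 156 144] [ 0.552 -0.179  0.001]
232 [ 0.563 -0.199  0.098] [ 8 10 93] [ 0.544 -0.177  0.002]
240 [ 0.563 -0.199  0.118] [ 6  9 93] [ 0.537 -0.175  0.001]
248 [ 0.563 -0.199  0.136] [ 4  7 94] [ 0.529 -0.173  0.001]
256 [ 0.559 -0.198  0.139] [ 33  46 227] [ 0.572 -0.193  0.174]
264 [ 0.555 -0.197  0.138] [ 33  46 227] [ 0.572 -0.194  0.186]
```

Run:
```python
from h import *
for n,t in (('w1',0.3323),('w2',.1045),('w3',.1339)):
    w=dict(np.load(n+'.npz')); W=world(w); z=W[...,2]; m=(w['range_z']>0)&(w['color'].max(2)<80); m[:240]=0; m[320:]=0; m[:,:200]=0; m[:,440:]=0
    p=W[m]; p=p[(p[:,2]>0.142)&(p[:,2]<0.55)]; i=np.argsort(p[:,2])[:200:40]; print(n,np.percentile(p[:,2],[0,1,2,5])-t,p[i].round(3).tolist())
print(manip.read_state())
print([a for a in dir(manip) if a[0]!='_'])
```

```text
w1 [0.03713698 0.03974988 0.04111821 0.04479675] [[0.528, -0.252, 0.369], [0.546, -0.26, 0.371], [0.543, -0.256, 0.372], [0.558, -0.203, 0.373], [0.547, -0.258, 0.374]]
w2 [0.03765807 0.03996809 0.04112749 0.0448606 ] [[0.556, -0.226, 0.142], [0.542, -0.222, 0.144], [0.574, -0.173, 0.145], [0.576, -0.174, 0.145], [0.576, -0.174, 0.146]]
w3 [0.03727236 0.04399927 0.04829344 0.05777607] [[0.568, -0.208, 0.171], [0.57, -0.196, 0.175], [0.568, -0.208, 0.177], [0.567, -0.205, 0.179], [0.568, -0.207, 0.18]]
{'time_s': 4.55, 'qpos': array([-2.18529753e+01,  1.50304490e+01,  1.13925598e+02, -9.71059213e-04,
        5.10760757e+01,  8.31679577e+01]), 'joint_vel': array([ 0.07009694,  0.09601089, -0.05453365,  0.00522003, -0.00651646,
        0.07116369]), 'tau': array([ 4.23629419e-03, -6.24938750e+01, -3.91627586e+01,  3.52003158e-02,
       -7.34102097e-02, -5.49129152e-05]), 'tcp_pos': array([ 0.55279493, -0.1965957 ,  0.13381389]), 'tool_rot': array([-1.79996928e+02,  3.19842299e-02, -1.50203218e+01]), 'force': array([0.6199671 , 0.08148362, 0.08552899]), 'torque': array([ 0.02377446,  0.03315732, -0.01566076]), 'finger_force': 0.0, 'gripper_width': 0.004551583335295781}
['PlanningError', 'get_image', 'grip_depth', 'job_done', 'read_state']
```

The depth readings agree across three pictures: the real fingertips are about 38 mm above the reported TCP, so the gripper closed above the handle. Nothing was touched. I'll apply that offset, open, and go 68 mm lower.

Emit:
jog_arm:
  deltas:
    - {"travel":[0,0,0],"spin":0,"fingers":0.6}
    - {"travel":[0,0,0],"spin":0,"fingers":0.6}
    - {"travel":[0,0,0],"spin":0,"fingers":0.6}
    - {"travel":[0,0,0],"spin":0,"fingers":0.6}
    - {"travel":[0,0,-0.5],"spin":0,"fingers":0.6}
    - {"travel":[0,0,-0.5],"spin":0,"fingers":0.6}
    - {"travel":[0,0,-0.5],"spin":0,"fingers":0.6}
    - {"travel":[0,0,-0.2],"spin":0,"fingers":0.6}
    - {"travel":[0,0,0],"spin":0,"fingers":0.6}
    - {"travel":[0,0,0],"spin":0,"fingers":0.6}

```text
time_s: 5.8
tcp_pos: [0.5534, -0.1969, 0.0666]
tool_rot: [180.0, -0.0, -15.0]
force: [0.1, 0.5, 0.0]
gripper_width: 0.0546
finger_force: 0.0
```

Emit:
jog_arm:
  deltas:
    - {"travel":[0,0,0],"spin":0,"fingers":0.05}
    - {"travel":[0,0,0],"spin":0,"fingers":0.05}
    - {"travel":[0,0,0],"spin":0,"fingers":0.05}
    - {"travel":[0,0,0],"spin":0,"fingers":0.05}
    - {"travel":[0,0,0],"spin":0,"fingers":0.05}
    - {"travel":[0,0,0],"spin":0,"fingers":0.05}
  force: 30

```text
time_s: 6.55
tcp_pos: [0.5531, -0.1967, 0.0662]
tool_rot: [-180.0, -0.0, -15.0]
force: [-0.6, 0.3, 0.3]
gripper_width: 0.0138
finger_force: 30.0
```

Gripped at 13.8 mm. Now I'll lift 30 mm and draw the gauge away level by 90 mm.

Emit:
jog_arm:
  deltas:
    - {"travel":[0,0,0.25],"spin":0,"fingers":0.05}
    - {"travel":[0,0,0.25],"spin":0,"fingers":0.05}
    - {"travel":[0,0,0.25],"spin":0,"fingers":0.05}
    - {"travel":[0,0,0],"spin":0,"fingers":0.05}
    - {"travel":[0,0,0],"spin":0,"fingers":0.05}

```text
time_s: 7.18
tcp_pos: [0.5529, -0.1966, 0.0961]
tool_rot: [-180.0, 0.0, -15.0]
force: [-0.2, 0.3, -2.1]
gripper_width: 0.0136
finger_force: 30.0
```

Emit:
jog_arm:
  deltas:
    - {"travel":[-0.24,0.065,0],"spin":0,"fingers":0.05}
    - {"travel":[-0.24,0.065,0],"spin":0,"fingers":0.05}
    - {"travel":[-0.24,0.065,0],"spin":0,"fingers":0.05}
    - {"travel":[-0.24,0.065,0],"spin":0,"fingers":0.05}
    - {"travel":[-0.24,0.065,0],"spin":0,"fingers":0.05}
    - {"travel":[-0.24,0.065,0],"spin":0,"fingers":0.05}
    - {"travel":[-0.24,0.065,0],"spin":0,"fingers":0.05}
    - {"travel":[-0.24,0.065,0],"spin":0,"fingers":0.05}
    - {"travel":[-0.24,0.065,0],"spin":0,"fingers":0.05}
    - {"travel":[0,0,0],"spin":0,"fingers":0.05}
    - {"travel":[0,0,0],"spin":0,"fingers":0.05}

```text
time_s: 8.55
tcp_pos: [0.4669, -0.1734, 0.0963]
tool_rot: [180.0, -0.0, -15.0]
force: [0.4, 0.0, -1.0]
gripper_width: 0.0136
finger_force: 30.0
```

Run:
```python
from h import *
im=cap('wrist','w4'); s=manip.read_state(); print(s['tcp_pos'],s['gripper_width'],s['force'])
sd=cap('side','s4')
a=im['color'][100:460,100:540]; b=cv2.resize(sd['color'][130:274,260:400],None,fx=2.5,fy=2.5,interpolation=cv2.INTER_CUBIC)
cv2.imwrite('pics/c4.png',np.hstack([a,b]))
```

```text
[ 0.46701435 -0.17341869  0.09626883] 0.013861750816360307 [ 0.53229962  0.73412579 -1.63481318]
```

View pics/c4.png

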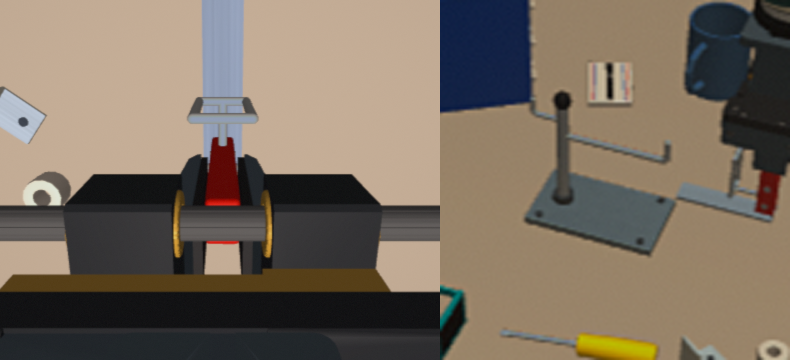

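The gauge is off the hook, held upright and clear. Next I'll carry it over in front of the rig.

Emit:
jog_arm:
  deltas:
    - {"travel":[0,0.3,0.5],"spin":0,"fingers":0.05}
    - {"travel":[0,0.7,0.5],"spin":0,"fingers":0.05}
    - {"travel":[0,1,0.5],"spin":0,"fingers":0.05}
    - {"travel":[0,1,0.1],"spin":0,"fingers":0.05}
    - {"travel":[0,1,0],"spin":0,"fingers":0.05}
    - {"travel":[0,1,0],"spin":0,"fingers":0.05}
    - {"travel":[0,1,0],"spin":0,"fingers":0.05}
    - {"travel":[0,1,0],"spin":0,"fingers":0.05}
    - {"travel":[0,1,0],"spin":0,"fingers":0.05}
    - {"travel":[0,1,0],"spin":0,"fingers":0.05}
    - {"travel":[-0.1,1,0],"spin":0,"fingers":0.05}
    - {"travel":[-0.1,0.6,0],"spin":0,"fingers":0.05}

```text
time_s: 10.15
tcp_pos: [0.4586, 0.2525, 0.1601]
tool_rot: [-180.0, -0.0, -15.0]
force: [-0.3, -1.1, -0.7]
gripper_width: 0.0138
finger_force: 30.0
```

Emit:
jog_arm:
  deltas:
    - {"travel":[0,0.2,0],"spin":0,"fingers":0.05}
    - {"travel":[0,0,0],"spin":0,"fingers":0.05}
    - {"travel":[0,0,0],"spin":0,"fingers":0.05}
    - {"travel":[0,0,0],"spin":0,"fingers":0.05}

```text
time_s: 10.65
tcp_pos: [0.4588, 0.258, 0.1602]
tool_rot: [180.0, 0.0, -15.1]
force: [-0.4, -0.4, -1.2]
gripper_width: 0.014
finger_force: 30.0
```

Run:
```python
from h import *
im=cap('wrist','w5'); s=manip.read_state(); print(s['tcp_pos'],s['tool_rot'],s['force'])
```

```text
[0.45879185 0.25813627 0.16019575] [ 1.79999818e+02 -2.58259008e-03 -1.50706619e+01] [-0.32644239 -0.65542978 -1.52842315]
```

View pics/w5.png

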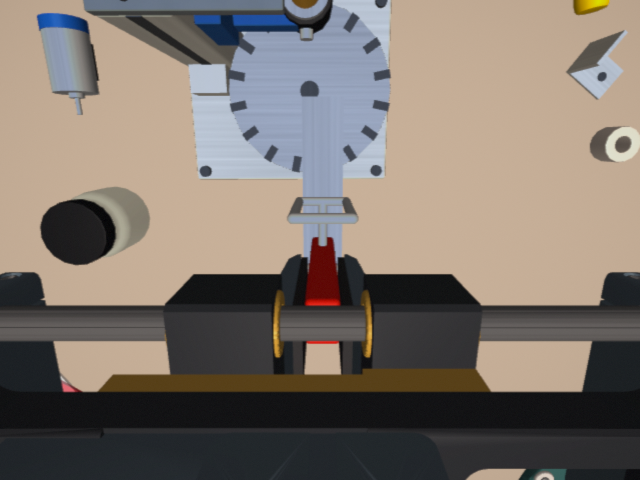

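The view shows the disc around (310,90) with its hub, the sensor holder at (306,10) and the blade pointing up the image at column ~322. I'll fit the disc and work out the offset.

Run:
```python
from h import *
im=dict(np.load('w5.npz')); W=world(im)
L=ray(im,230,88,.07);R=ray(im,390.5,88,.07);B=ray(im,310,173,.07);H=ray(im,309.5,90,.07); print('L,R,mid',L,R,(L+R)/2,np.linalg.norm(L-R),'hub',H,'bottom',B)
m=(W[...,2]>0.062)&(W[...,2]<0.078)&(im['range_z']>0); m[180:]=0;m[:25]=0;m[:,:222]=0;m[:,400:]=0
n,lab,st,ce=cv2.connectedComponentsWithStats(m.astype(np.uint8)); k=1+st[1:,4].argmax()
cs,_=cv2.findContours((lab==k).astype(np.uint8),0,1); cn=max(cs,key=cv2.contourArea)[:,0]
P=np.array([ray(im,u,v,.07)[:2] for u,v in cn if v>30])
x=np.c_[2*P,np.ones(len(P))]; 
for it in range(8):
    sol=np.linalg.lstsq(x,(P**2).sum(1),rcond=None)[0]; r=np.sqrt(sol[2]+sol[0]**2+sol[1]**2); e=abs(np.hypot(*(P-sol[:2]).T)-r); g=e<max(.002,np.median(e)*1.5); P=P[g];x=x[g]
print('circle',sol[:2],r,len(P))
# rig base yaw/rect front edge
m=(W[...,2]>0.007)&(W[...,2]<0.017); m[185:]=0;m[:,:180]=0;m[:,395:]=0
rr=cv2.minAreaRect((W[m][:,:2]*1000).astype(np.float32)); print(rr)
# sensor cap/holder points
c=im['color'].astype(int); m=(c[...,2]>150)&(c[...,0]<90)&(c[...,1]<170); m[60:]=0;m[:,:270]=0;m[:,340:]=0
q=W[m]; print('orange/brass',len(q),q.mean(0) if len(q) else '')
# blade edges on row 140
m=(abs(W[...,2]-.1305)<.006); m[200:]=0; m[:,:290]=0;m[:,360:]=0
print('blade',cv2.minAreaRect((W[m][:,:2]*1000).astype(np.float32)),W[m][:,2].mean())
```

```text
L,R,mid [0.58055492 0.296839   0.07      ] [0.54948391 0.18152991 0.07      ] [0.56501941 0.23918446 0.07      ] 0.1194219127103687 hub [0.56381691 0.24008811 0.07      ] bottom [0.50476912 0.25612206 0.07      ]
circle [0.56339757 0.24026325] 0.05969441881313402 305
((572.1890258789062, 258.9244384765625), (176.95596313476562, 149.12403869628906), 75.29389953613281)
orange/brass 0 
blade ((547.4017333984375, 236.27029418945312), (28.031368255615234, 112.33363342285156), 78.61689758300781) 0.13245851265633168
```

Emit:
jog_arm:
  deltas:
    - {"travel":[0.45,0,0],"spin":0,"fingers":0.05}
    - {"travel":[0.465,0.005,0],"spin":0,"fingers":0.05}
    - {"travel":[0,0,-0.5],"spin":0,"fingers":0.05}
    - {"travel":[0,0,-0.5],"spin":0,"fingers":0.05}
    - {"travel":[0,0,-0.25],"spin":0,"fingers":0.05}
    - {"travel":[0,0,-0.1],"spin":0,"fingers":0.05}
    - {"travel":[0,0,0],"spin":0,"fingers":0.05}
    - {"travel":[0,0,0],"spin":0,"fingers":0.05}
    - {"travel":[0,0,0],"spin":0,"fingers":0.05}

```text
time_s: 11.82
tcp_pos: [0.4955, 0.259, 0.1067]
tool_rot: [-180.0, -0.0, -15.0]
force: [0.0, 0.5, -1.7]
gripper_width: 0.014
finger_force: 30.0
```

Emit:
jog_arm:
  deltas:
    - {"travel":[0,0,-0.03],"spin":0,"fingers":0.05}
    - {"travel":[0,0,-0.02],"spin":0,"fingers":0.05}
    - {"travel":[0,0,0],"spin":0,"fingers":0.05}

```text
time_s: 12.2
tcp_pos: [0.4952, 0.2589, 0.104]
tool_rot: [180.0, 0.0, -15.0]
force: [1.1, 0.2, -1.9]
gripper_width: 0.0138
finger_force: 30.0
```

Emit:
jog_arm:
  deltas:
    - {"travel":[0,0,-0.025],"spin":0,"fingers":0.05}
    - {"travel":[0,0,0],"spin":0,"fingers":0.05}

```text
time_s: 12.45
tcp_pos: [0.4952, 0.2589, 0.1031]
tool_rot: [180.0, 0.0, -15.0]
force: [-0.1, 0.1, -0.7]
gripper_width: 0.0137
finger_force: 30.0
```

Emit:
jog_arm:
  deltas:
    - {"travel":[0.115,-0.033,0],"spin":0,"fingers":0.05}
    - {"travel":[0.115,-0.033,0],"spin":0,"fingers":0.05}
    - {"travel":[0.115,-0.033,0],"spin":0,"fingers":0.05}
    - {"travel":[0.115,-0.033,0],"spin":0,"fingers":0.05}
    - {"travel":[0,0,0],"spin":0,"fingers":0.05}

```text
time_s: 13.08
tcp_pos: [0.514, 0.2535, 0.1031]
tool_rot: [-180.0, -0.0, -15.0]
force: [0.4, 0.2, -1.2]
gripper_width: 0.0137
finger_force: 30.0
```

Emit:
jog_arm:
  deltas:
    - {"travel":[0.115,-0.033,0],"spin":0,"fingers":0.05}
    - {"travel":[0.115,-0.033,0],"spin":0,"fingers":0.05}
    - {"travel":[0.115,-0.033,0],"spin":0,"fingers":0.05}
    - {"travel":[0.115,-0.033,0],"spin":0,"fingers":0.05}
    - {"travel":[0,0,0],"spin":0,"fingers":0.05}
    - {"travel":[0,0,0],"spin":0,"fingers":0.05}

```text
time_s: 13.82
tcp_pos: [0.5319, 0.2483, 0.1031]
tool_rot: [180.0, 0.0, -15.0]
force: [0.7, 0.8, -1.8]
gripper_width: 0.0138
finger_force: 30.0
```

Emit:
jog_arm:
  deltas:
    - {"travel":[0,0,-0.02],"spin":0,"fingers":0.05}
    - {"travel":[0,0,0],"spin":0,"fingers":0.05}
    - {"travel":[0,0,0],"spin":0,"fingers":0.05}

```text
time_s: 14.2
tcp_pos: [0.532, 0.2484, 0.1025]
tool_rot: [-180.0, -0.0, -15.0]
force: [-2.2, -0.3, 3.0]
gripper_width: 0.0139
finger_force: 30.0
```

Contact with the disc shows as force z going from −1.5 to +3 N. I'll release, rise a little and look.

Emit:
jog_arm:
  deltas:
    - {"travel":[0,0,0],"spin":0,"fingers":0.3}
    - {"travel":[0,0,0],"spin":0,"fingers":0.5}
    - {"travel":[0,0,0],"spin":0,"fingers":0.5}
    - {"travel":[0,0,0],"spin":0,"fingers":0.5}
    - {"travel":[0,0,0.5],"spin":0,"fingers":0.5}
    - {"travel":[0,0,0.5],"spin":0,"fingers":0.5}
    - {"travel":[0,0,1],"spin":0,"fingers":0.6}
    - {"travel":[0,0,1],"spin":0,"fingers":0.7}
    - {"travel":[-0.7,0.2,0.5],"spin":0,"fingers":0.7}
    - {"travel":[-0.7,0.2,0],"spin":0,"fingers":0.7}
    - {"travel":[0,0,0],"spin":0,"fingers":0.7}
    - {"travel":[0,0,0],"spin":0,"fingers":0.7}

```text
time_s: 15.7
tcp_pos: [0.4766, 0.2644, 0.2434]
tool_rot: [-180.0, -0.1, -15.0]
force: [0.5, 0.3, -1.0]
gripper_width: 0.0638
finger_force: 0.0
```

Run:
```python
from h import *
im=cap('wrist','w6'); s=manip.read_state(); print(s['tcp_pos'],s['tool_rot'])
sd=cap('side','s6')
a=cv2.resize(im['color'][0:300,150:470],None,fx=1.25,fy=1.25); b=cv2.resize(sd['color'][285:420,260:395],(375,375),interpolation=cv2.INTER_CUBIC)
cv2.imwrite('pics/c6.png',np.hstack([a,b]))
```

```text
[0.47674646 0.26428647 0.24300332] [-1.79972450e+02 -3.89044946e-02 -1.50338180e+01]
```

View pics/c6.png

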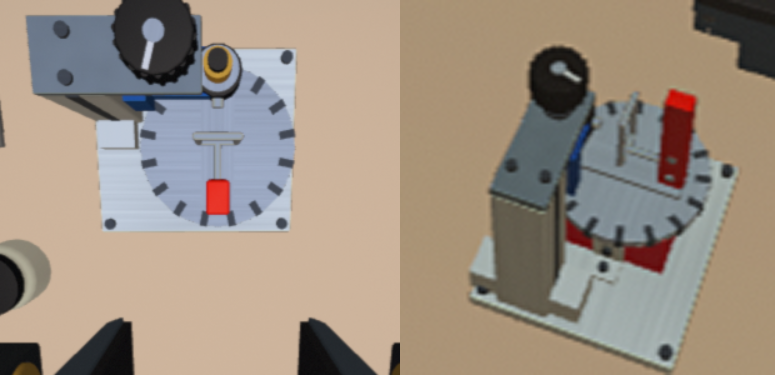

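The gauge stands upright on the disc, its handle (crop 217,197) in line with the sensor (217,62). The knob is at crop (155,37) with a white index line. I'll measure the handle, knob and index angle.

Run:
```python
from h import *
im=dict(np.load('w6.npz')); W=world(im); c=im['color'].astype(int)
m=(c[...,2]>180)&(c[...,1]<70)&(c[...,0]<70)&(abs(W[...,2]-.174)<.01)
print('handle top',ray(im,*np.argwhere(m)[:,::-1].mean(0),.174),W[m].mean(0))
m=(W[...,2]>0.203)&(W[...,2]<0.217); m[90:]=0; m[:,:225]=0;m[:,320:]=0
uv=np.argwhere(m)[:,::-1].astype(np.float32); (u,v),r=cv2.minEnclosingCircle(uv); print('knob',(u,v),r,ray(im,u,v,.209),W[m].mean(0))
w=m&(c.min(2)>140)|0; uvw=np.argwhere(w.astype(bool))[:,::-1]; q=np.array([ray(im,*p,.209)[:2] for p in uvw]); d=q-q.mean(0); _,_,V=np.linalg.svd(d); print('index',len(q),q.mean(0),np.degrees(np.arctan2(V[0,1],V[0,0])))
# sensor yellow top ring
m=(c[...,2]>150)&(c[...,0]<100)&(c[...,1]>90); m[:20]=0;m[90:]=0; m[:,:300]=0;m[:,360:]=0
p=W[m];print('sensor ring',len(p),p.mean(0),np.argwhere(m).mean(0))
```

```text
handle top [0.53239428 0.24906318 0.174     ] [0.53241967 0.24905899 0.17515419]
knob (272.5785217285156, 27.086565017700195) 37.255210876464844 [0.61352649 0.25820205 0.209     ] [0.61221655 0.25793291 0.21013397]
index 337 [0.61201506 0.2599329 ] 150.3555910389064
sensor ring 164 [0.60514664 0.2297367  0.14822983] [ 52.08536585 323.34146341]
```

Emit:
jog_arm:
  deltas:
    - {"travel":[0.5,-0.02,0],"spin":0.187,"fingers":0.7}
    - {"travel":[0.5,-0.02,0],"spin":0.187,"fingers":0.7}
    - {"travel":[0.5,-0.02,0],"spin":0.187,"fingers":0.7}
    - {"travel":[0.5,-0.02,0],"spin":0.187,"fingers":0.7}
    - {"travel":[0.5,-0.02,0],"spin":0.187,"fingers":0.7}
    - {"travel":[0.5,-0.03,0],"spin":0.187,"fingers":0.7}
    - {"travel":[0.41,-0.03,0],"spin":0.187,"fingers":0.7}
    - {"travel":[0,0,0],"spin":0,"fingers":0.7}
    - {"travel":[0,0,0],"spin":0,"fingers":0.7}
    - {"travel":[0,0,0],"spin":0,"fingers":0.7}

```text
time_s: 17.05
tcp_pos: [0.612, 0.258, 0.2424]
tool_rot: [-180.0, 0.0, 59.8]
force: [0.6, -0.1, 0.5]
gripper_width: 0.0636
finger_force: 0.0
```

Emit:
jog_arm:
  deltas:
    - {"travel":[0.02,0,-0.6],"spin":0,"fingers":0.7}
    - {"travel":[0,0,-0.8],"spin":0,"fingers":0.7}
    - {"travel":[0,0,-0.6],"spin":0,"fingers":0.7}
    - {"travel":[0,0,-0.4],"spin":0,"fingers":0.7}
    - {"travel":[0,0,-0.13],"spin":0,"fingers":0.7}
    - {"travel":[0,0,0],"spin":0,"fingers":0.7}
    - {"travel":[0,0,0],"spin":0,"fingers":0.7}
  force: 12

```text
time_s: 17.92
tcp_pos: [0.6138, 0.2582, 0.1421]
tool_rot: [180.0, -0.1, 60.0]
force: [0.0, -0.1, -0.1]
gripper_width: 0.0638
finger_force: 0.0
```

Emit:
jog_arm:
  deltas:
    - {"travel":[0,0,0],"spin":0,"fingers":0.3}
    - {"travel":[0,0,0],"spin":0,"fingers":0.3}
    - {"travel":[0,0,0],"spin":0,"fingers":0.3}
    - {"travel":[0,0,0],"spin":0,"fingers":0.3}
  force: 12

```text
time_s: 18.42
tcp_pos: [0.6144, 0.2574, 0.1414]
tool_rot: [179.9, -0.0, 60.0]
force: [8.3, -5.4, -3.6]
gripper_width: 0.0376
finger_force: 12.0
```

```bash
python3 -c "
from h import *
s=manip.read_state(); print(s['tcp_pos'],s['tool_rot'],s['force'],s['torque'],s['finger_force'],s['gripper_width'])"
```

```text
[0.61444328 0.25740935 0.1414285 ] [ 1.79869775e+02 -4.28233010e-02  5.99801104e+01] [ 8.26977976 -5.43148949 -3.55922439] [-7.89603881e-01 -1.34831654e+00  6.60449502e-04] 11.999684795737267 0.03763192889363645
```

Emit:
jog_arm:
  deltas:
    - {"travel":[0.025,-0.015,0],"spin":0,"fingers":0.3}
    - {"travel":[0,0,0],"spin":0,"fingers":0.3}
    - {"travel":[0,0,0],"spin":0,"fingers":0.3}

```text
time_s: 18.8
tcp_pos: [0.6145, 0.2573, 0.1414]
tool_rot: [180.0, -0.0, 60.0]
force: [2.4, -1.8, 1.4]
gripper_width: 0.0377
finger_force: 12.0
```

Emit:
jog_arm:
  deltas:
    - {"travel":[0.008,-0.005,0],"spin":0.08,"fingers":0.3}
    - {"travel":[0,0,0],"spin":0.08,"fingers":0.3}
    - {"travel":[0,0,0],"spin":0,"fingers":0.3}

```text
time_s: 19.18
tcp_pos: [0.6145, 0.2573, 0.1414]
tool_rot: [-180.0, -0.0, 69.1]
force: [-0.1, -0.0, 5.3]
gripper_width: 0.0374
finger_force: 12.0
```

```bash
python3 -c "
from h import *
s=manip.read_state(); print(s['tcp_pos'],s['tool_rot'],s['force'],s['torque'],s['tau'][5])"
```

```text
[0.61451989 0.25731466 0.14136729] [-1.79998133e+02 -9.87274345e-03  6.91222214e+01] [-0.12691365 -0.03897222  5.33375341] [-0.05397794  0.07893465 -0.02715306] -0.8587012812495232
```

Emit:
jog_arm:
  deltas:
    - {"travel":[0,0,0],"spin":0.08,"fingers":0.3}
    - {"travel":[0,0,0],"spin":0.08,"fingers":0.3}
    - {"travel":[0,0,0],"spin":0,"fingers":0.3}

```text
time_s: 19.55
tcp_pos: [0.6145, 0.2573, 0.1413]
tool_rot: [-180.0, -0.0, 78.2]
force: [-0.6, 1.9, 3.1]
gripper_width: 0.0376
finger_force: 12.0
```

```bash
python3 -c "
from h import *
s=manip.read_state(); print(s['tcp_pos'],s['tool_rot'],s['force'],s['torque'],s['tau'][5])"
```

```text
[0.61450997 0.25728531 0.14125072] [-1.79998592e+02 -8.60855902e-03  7.81924667e+01] [-0.56218017  1.86372575  3.0799258 ] [0.08475993 0.04500633 0.03522091] -0.80817935988307
```

Emit:
jog_arm:
  deltas:
    - {"travel":[0,0,0],"spin":0.08,"fingers":0.3}
    - {"travel":[0,0,0],"spin":0.08,"fingers":0.3}
    - {"travel":[0,0,0],"spin":0.08,"fingers":0.3}
    - {"travel":[0,0,0],"spin":0,"fingers":0.3}

```text
time_s: 20.05
tcp_pos: [0.6145, 0.257, 0.1409]
tool_rot: [-180.0, 0.0, 91.9]
force: [1.5, -0.5, -0.7]
gripper_width: 0.0378
finger_force: 12.0
```

```bash
python3 -c "
from h import *
s=manip.read_state(); print(s['tool_rot'],s['force'],s['torque'],s['tau'][5])"
```

```text
[-1.79992463e+02  1.27316366e-02  9.18986645e+01] [ 1.53032563 -0.54950146 -0.65977955] [-0.14168449 -0.36583726  0.03796469] -0.7968632876873016
```

Emit:
jog_arm:
  deltas:
    - {"travel":[0,0,0],"spin":0.08,"fingers":0.3}
    - {"travel":[0,0,0],"spin":0.08,"fingers":0.3}
    - {"travel":[0,0,0],"spin":0.08,"fingers":0.3}
    - {"travel":[0,0,0],"spin":0,"fingers":0.3}

```text
time_s: 20.55
tcp_pos: [0.6146, 0.2571, 0.141]
tool_rot: [180.0, 0.0, 105.6]
force: [3.4, -1.0, -2.0]
gripper_width: 0.0377
finger_force: 12.0
```

```bash
python3 -c "
from h import *
s=manip.read_state(); print(s['tool_rot'],s['force'],s['torque'],s['tau'][5])"
```

```text
[1.79994335e+02 1.04218423e-02 1.05625951e+02] [ 3.37644318 -1.04432319 -2.02393653] [-0.14930829 -0.63003418  0.03612085] -0.793845746666193
```

Emit:
jog_arm:
  deltas:
    - {"travel":[0,0,0],"spin":0.08,"fingers":0.3}
    - {"travel":[0,0,0],"spin":0.08,"fingers":0.3}
    - {"travel":[0,0,0],"spin":0.08,"fingers":0.3}

```text
time_s: 20.92
tcp_pos: [0.6147, 0.2572, 0.1411]
tool_rot: [180.0, 0.0, 119.4]
force: [2.8, -0.4, -1.2]
gripper_width: 0.0376
finger_force: 12.0
```

```bash
python3 -c "
from h import *
s=manip.read_state(); print(s['tool_rot'],s['force'],s['torque'],s['tau'][5])"
```

```text
[1.79985178e+02 1.45084334e-03 1.19447005e+02] [ 2.78645519 -0.36956565 -1.23100581] [-0.1488105  -0.65396755 -0.29539934] 1.0326851159334183
```

Emit:
jog_arm:
  deltas:
    - {"travel":[0,0,0],"spin":0.08,"fingers":0.3}
    - {"travel":[0,0,0],"spin":0.08,"fingers":0.3}
    - {"travel":[0,0,0],"spin":0.08,"fingers":0.3}

```text
time_s: 21.3
tcp_pos: [0.6147, 0.2573, 0.1411]
tool_rot: [180.0, 0.0, 133.2]
force: [3.1, 0.2, -1.4]
gripper_width: 0.0375
finger_force: 12.0
```

```bash
python3 -c "
from h import *
s=manip.read_state(); print(s['tool_rot'],s['force'],s['torque'],s['tau'][5])
sd=cap('side','s7'); w=cap('wrist','w7')
cv2.imwrite('pics/c7.png',np.hstack([cv2.resize(sd['color'][270:400,260:400],(400,371),interpolation=cv2.INTER_CUBIC),cv2.resize(w['color'][120:420,160:483],(400,371))]))"
```

```text
[1.79979185e+02 1.42087375e-03 1.33201737e+02] [ 3.0869911   0.17034985 -1.35448753] [-0.0134376  -0.64518544 -0.29119633] 1.0314148664474487
```

View pics/c7.png

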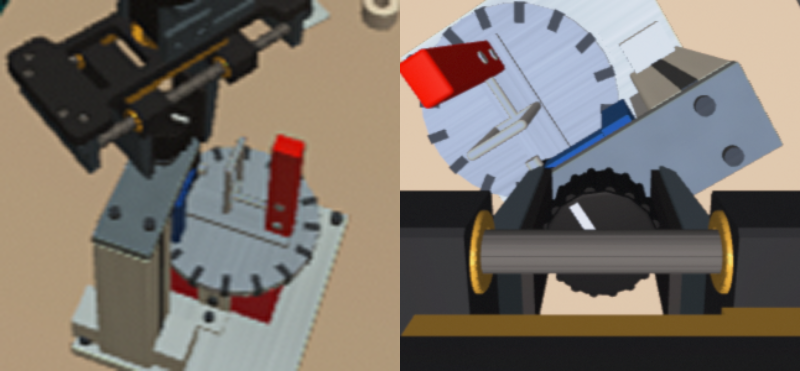

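The torque is steady at −0.29 N m, so the knob is slipping on its zero stop (start value about 0.8–1.04 rad). The picture shows the gauge still standing on the disc and the index at crop (582,218). Now I'll turn about 3.15 rad clockwise from this stop, to yaw −47°.

Emit:
jog_arm:
  deltas:
    - {"travel":[0,0,0],"spin":-0.1,"fingers":0.3}
    - {"travel":[0,0,0],"spin":-0.16,"fingers":0.3}
    - {"travel":[0,0,0],"spin":-0.16,"fingers":0.3}
    - {"travel":[0,0,0],"spin":-0.16,"fingers":0.3}
    - {"travel":[0,0,0],"spin":-0.16,"fingers":0.3}
    - {"travel":[0,0,0],"spin":-0.16,"fingers":0.3}
    - {"travel":[0,0,0],"spin":-0.16,"fingers":0.3}
    - {"travel":[0,0,0],"spin":-0.16,"fingers":0.3}
    - {"travel":[0,0,0],"spin":-0.16,"fingers":0.3}
    - {"travel":[0,0,0],"spin":-0.16,"fingers":0.3}
    - {"travel":[0,0,0],"spin":-0.16,"fingers":0.3}
    - {"travel":[0,0,0],"spin":-0.16,"fingers":0.3}
  force: 15

```text
time_s: 22.9
tcp_pos: [0.6143, 0.2573, 0.1411]
tool_rot: [-180.0, 0.0, 26.2]
force: [0.3, 0.5, 0.6]
gripper_width: 0.0378
finger_force: 15.0
```

Emit:
jog_arm:
  deltas:
    - {"travel":[0,0,0],"spin":-0.16,"fingers":0.3}
    - {"travel":[0,0,0],"spin":-0.16,"fingers":0.3}
    - {"travel":[0,0,0],"spin":-0.16,"fingers":0.3}
    - {"travel":[0,0,0],"spin":-0.16,"fingers":0.3}
    - {"travel":[0,0,0],"spin":-0.16,"fingers":0.3}
    - {"travel":[0,0,0],"spin":-0.16,"fingers":0.3}
    - {"travel":[0,0,0],"spin":0,"fingers":0.3}
    - {"travel":[0,0,0],"spin":0,"fingers":0.3}

```text
time_s: 23.9
tcp_pos: [0.6143, 0.2575, 0.1411]
tool_rot: [-180.0, 0.0, -28.2]
force: [-1.5, 5.3, 1.0]
gripper_width: 0.0377
finger_force: 15.0
```

```bash
python3 -c "
from h import *
s=manip.read_state(); print(s['time_s'],s['tcp_pos'],s['tool_rot'],s['force'],s['torque'],s['tau'][5],s['qpos'][5])"
```

```text
23.9 [0.61430866 0.25746998 0.14110101] [-1.79993093e+02  2.95486789e-02 -2.81574645e+01] [-1.53297981  5.29316825  0.99388   ] [ 0.89869465  0.08503278 -0.02414158] 0.09929199004545808 138.86091189921046
```

Emit:
jog_arm:
  deltas:
    - {"travel":[0,0,0],"spin":-0.11,"fingers":0.3}
    - {"travel":[0,0,0],"spin":-0.11,"fingers":0.3}
    - {"travel":[0,0,0],"spin":-0.11,"fingers":0.3}
    - {"travel":[0,0,0],"spin":0,"fingers":0.3}
    - {"travel":[0,0,0],"spin":0,"fingers":0.3}
    - {"travel":[0,0,0],"spin":0,"fingers":0.3}
    - {"travel":[0,0,0],"spin":0,"fingers":0.3}

```text
time_s: 24.78
tcp_pos: [0.6144, 0.2575, 0.1411]
tool_rot: [-180.0, 0.0, -47.1]
force: [0.2, 6.0, 1.1]
gripper_width: 0.0378
finger_force: 15.0
```

```bash
python3 -c "
from h import *
s=manip.read_state(); print(s['time_s'],s['tcp_pos'],s['tool_rot'],s['force'],s['torque'],s['tau'][5],s['qpos'][5])"
```

```text
24.775 [0.61437742 0.2575384  0.14109874] [-1.79991143e+02  2.99874055e-02 -4.70746190e+01] [0.20651523 6.03772641 1.11548605] [ 1.01395855  0.11101125 -0.03548714] -0.04242603317834437 157.77640982916904
```

```bash
python3 -c "
from h import *
w=cap('wrist','w8'); o=dict(np.load('w7.npz'))
for im in (o,w):
    c=im['color'].astype(int); m=(c.min(2)>150); m[:275]=0;m[305:]=0;m[:,285:]=m[:,285:]; m[:,:290]=0;m[:,335:]=0
    p=np.argwhere(m)[:,::-1]; d=p-p.mean(0); V=np.linalg.svd(d,full_matrices=False)[2][0]; print(len(p),p.mean(0),p.min(0),p.max(0),np.degrees(np.arctan2(V[1],V[0])))
"
```

```text
179 [306.2122905  294.87709497] [297 284] [316 304] 53.52659163753751
168 [305.64285714 295.06547619] [297 285] [316 304] 52.64947173404295
```

Emit:
jog_arm:
  deltas:
    - {"travel":[0,0,0],"spin":0,"fingers":0.5}
    - {"travel":[0,0,0],"spin":0,"fingers":0.7}
    - {"travel":[0,0,0],"spin":0,"fingers":0.7}
    - {"travel":[0,0,0.6],"spin":0,"fingers":0.7}
    - {"travel":[0,0,1],"spin":0,"fingers":0.7}
    - {"travel":[0,0,1],"spin":0,"fingers":0.7}
    - {"travel":[-0.5,0,0],"spin":0.14,"fingers":0.7}
    - {"travel":[-0.9,0,0],"spin":0.14,"fingers":0.7}
    - {"travel":[-0.9,0.05,0],"spin":0.14,"fingers":0.7}
    - {"travel":[-0.9,0.1,0],"spin":0.14,"fingers":0.7}
    - {"travel":[-0.25,0,0],"spin":0,"fingers":0.7}
    - {"travel":[0,0,0],"spin":0,"fingers":0.7}

```text
time_s: 26.32
tcp_pos: [0.4767, 0.2632, 0.2454]
tool_rot: [-180.0, -0.0, -15.2]
force: [0.4, 0.2, 0.6]
gripper_width: 0.0641
finger_force: 0.0
```

Run:
```python
from h import *
im=cap('wrist','w9'); s=manip.read_state(); print(s['time_s'],s['tcp_pos'],s['tool_rot'])
W=world(im); c=im['color'].astype(int)
m=(c[...,2]>180)&(c[...,1]<70)&(c[...,0]<70)&(abs(W[...,2]-.174)<.01)
print('handle top',ray(im,*np.argwhere(m)[:,::-1].mean(0),.174))
m=(W[...,2]>0.203)&(W[...,2]<0.217)&(W[...,0]>.58)&(W[...,1]>.23)&(W[...,1]<.29)
w=m&(c.min(2)>140); q=np.array([ray(im,u,v,.209)[:2] for v,u in np.argwhere(w)]); k=np.array([.6142,.2575])
d=q-q.mean(0); V=np.linalg.svd(d,full_matrices=False)[2][0]; print('index',len(q),q.mean(0),np.degrees(np.arctan2(V[1],V[0])))
```

```text
26.375 [0.47724864 0.26322628 0.24545858] [-1.79977634e+02 -3.64577570e-02 -1.51637789e+01]
handle top [0.53222276 0.24887635 0.174     ]
index 301 [0.61785619 0.25728816] 165.11441672533627
```

View pics/w9.png

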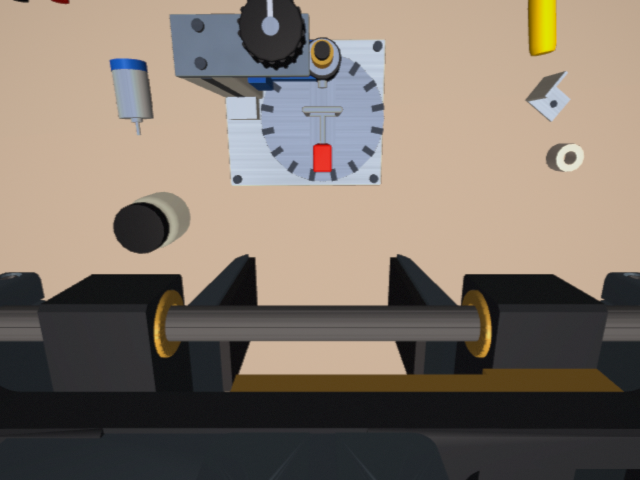

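The index is now opposite its zero direction (about 180° from the stop) and matched w7 before release, so there was no slip: screw ≈ 3.14, gap ≈ 3.5 mm. The gauge hasn't moved: handle top at (322,157). I'll regrip it.

Emit:
jog_arm:
  deltas:
    - {"travel":[0.7,-0.18,0],"spin":0,"fingers":0.6}
    - {"travel":[0.67,-0.18,0],"spin":0,"fingers":0.6}
    - {"travel":[0,0,0],"spin":0,"fingers":0.6}
    - {"travel":[0,0,-1],"spin":0,"fingers":0.6}
    - {"travel":[0,0,-1],"spin":0,"fingers":0.6}
    - {"travel":[0,0,-0.8],"spin":0,"fingers":0.6}
    - {"travel":[0,0,-0.5],"spin":0,"fingers":0.6}
    - {"travel":[0,0,-0.25],"spin":0,"fingers":0.6}
    - {"travel":[0,0,0],"spin":0,"fingers":0.6}
    - {"travel":[0,0,0],"spin":0,"fingers":0.6}
  force: 30

```text
time_s: 27.62
tcp_pos: [0.532, 0.2491, 0.1042]
tool_rot: [-179.9, -0.1, -15.1]
force: [-0.1, 0.3, 1.2]
gripper_width: 0.0546
finger_force: 0.0
```

Emit:
jog_arm:
  deltas:
    - {"travel":[0,-0.005,-0.04],"spin":0,"fingers":0.6}
    - {"travel":[0,0,0],"spin":0,"fingers":0.05}
    - {"travel":[0,0,0],"spin":0,"fingers":0.05}
    - {"travel":[0,0,0],"spin":0,"fingers":0.05}
    - {"travel":[0,0,0],"spin":0,"fingers":0.05}
    - {"travel":[0,0,0],"spin":0,"fingers":0.05}
    - {"travel":[0,0,0],"spin":0,"fingers":0.05}

```text
time_s: 28.5
tcp_pos: [0.5314, 0.2486, 0.1016]
tool_rot: [-180.0, -0.0, -15.1]
force: [-0.1, -0.0, 0.3]
gripper_width: 0.0138
finger_force: 30.0
```

Emit:
jog_arm:
  deltas:
    - {"travel":[-0.12,0.032,0.005],"spin":0,"fingers":0.05}
    - {"travel":[-0.12,0.032,0],"spin":0,"fingers":0.05}
    - {"travel":[-0.12,0.032,0],"spin":0,"fingers":0.05}
    - {"travel":[-0.12,0.032,0],"spin":0,"fingers":0.05}
    - {"travel":[-0.12,0.032,0],"spin":0,"fingers":0.05}
    - {"travel":[-0.12,0.032,0],"spin":0,"fingers":0.05}
    - {"travel":[-0.2,0.054,0],"spin":0,"fingers":0.05}
    - {"travel":[-0.3,0.08,0],"spin":0,"fingers":0.05}
    - {"travel":[-0.4,0.107,0],"spin":0,"fingers":0.05}
    - {"travel":[0,0,0],"spin":0,"fingers":0.05}
    - {"travel":[0,0,0],"spin":0,"fingers":0.05}

```text
time_s: 29.88
tcp_pos: [0.4667, 0.266, 0.1019]
tool_rot: [-180.0, -0.0, -15.1]
force: [-0.6, -0.7, -0.7]
gripper_width: 0.0136
finger_force: 30.0
```

Run:
```python
from h import *
im=cap('wrist','w10'); s=manip.read_state(); print(s['time_s'],s['tcp_pos'],s['tool_rot'],s['force'],s['gripper_width'])
cv2.imwrite('pics/c10.png',im['color'][0:360,100:540])
```

```text
29.925 [0.46683031 0.2659435  0.10186875] [-1.79989752e+02 -1.62035368e-02 -1.50731696e+01] [ 0.16132778 -0.71277707 -1.15517748] 0.013981280817093959
```

View pics/c10.png

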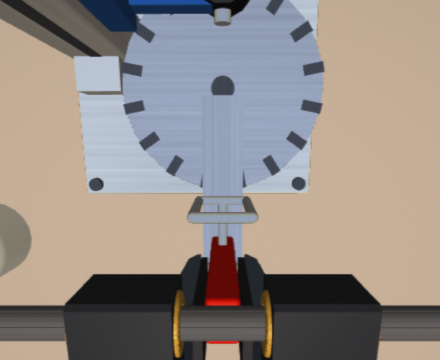

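The blade is out: its tip lies short of the sensor, and the gauge is upright in the grip. Next I'll carry it back to the front of the hook.

Emit:
jog_arm:
  deltas:
    - {"travel":[-0.3,0.08,0.4],"spin":0,"fingers":0.05}
    - {"travel":[-0.3,0.08,0.6],"spin":0,"fingers":0.05}
    - {"travel":[0.1,-0.5,0.46],"spin":0,"fingers":0.05}
    - {"travel":[0.1,-1,0],"spin":0,"fingers":0.05}
    - {"travel":[0.1,-1,0],"spin":0,"fingers":0.05}
    - {"travel":[0.1,-1,0],"spin":0,"fingers":0.05}
    - {"travel":[0.08,-1,0],"spin":0,"fingers":0.05}
    - {"travel":[0,-1,0],"spin":0,"fingers":0.05}
    - {"travel":[0,-1,0],"spin":0,"fingers":0.05}
    - {"travel":[0,-1,0],"spin":0,"fingers":0.05}
    - {"travel":[0,-1,0],"spin":0,"fingers":0.05}
    - {"travel":[0,-1,0],"spin":0,"fingers":0.05}

```text
time_s: 31.42
tcp_pos: [0.4618, -0.1094, 0.1603]
tool_rot: [180.0, -0.0, -15.1]
force: [0.2, -0.4, -1.0]
gripper_width: 0.0141
finger_force: 30.0
```

Emit:
jog_arm:
  deltas:
    - {"travel":[0,-1,0],"spin":0,"fingers":0.05}
    - {"travel":[0,-0.6,0],"spin":0,"fingers":0.05}
    - {"travel":[0,0,0],"spin":0,"fingers":0.05}
    - {"travel":[0,0,0],"spin":0,"fingers":0.05}
    - {"travel":[0,0,0],"spin":0,"fingers":0.05}

```text
time_s: 32.05
tcp_pos: [0.4618, -0.1711, 0.1601]
tool_rot: [-180.0, 0.0, -15.0]
force: [1.2, -0.3, -1.2]
gripper_width: 0.0136
finger_force: 30.0
```

Emit:
jog_arm:
  deltas:
    - {"travel":[0,-0.025,-0.5],"spin":0,"fingers":0.05}
    - {"travel":[0,0,-0.6],"spin":0,"fingers":0.05}
    - {"travel":[0,0,-0.4],"spin":0,"fingers":0.05}
    - {"travel":[0,0,-0.11],"spin":0,"fingers":0.05}
    - {"travel":[0,0,0],"spin":0,"fingers":0.05}
    - {"travel":[0,0,0],"spin":0,"fingers":0.05}

```text
time_s: 32.8
tcp_pos: [0.4622, -0.1729, 0.0965]
tool_rot: [180.0, -0.1, -15.1]
force: [-0.4, -0.6, -1.0]
gripper_width: 0.0138
finger_force: 30.0
```

Run:
```python
from h import *
im=cap('wrist','w11'); s=manip.read_state(); print(s['time_s'],s['tcp_pos'],s['tool_rot'])
W=world(im); c=im['color']
a=dict(np.load('w4.npz')); Wa=world(a)
e=np.array([.9656,-.2602]); n=np.array([.2602,.9656]); seat=np.array([.5878,-.2058])
for nm,X in (('w4',Wa),('w11',W)):
    p=X.reshape(-1,3); p=p[np.isfinite(p).all(1)]; l=(p[:,:2]-seat)@np.c_[e,n]
    for z0,z1,x0,x1,t in ((.13,.145,-.105,-.07,'loop top'),(.06,.074,-.06,-.03,'blade'),(.099,.112,.02,.08,'arm')):
        k=(p[:,2]>z0)&(p[:,2]<z1)&(l[:,0]>x0)&(l[:,0]<x1)&(abs(l[:,1])<.025); q=l[k]; print(nm,t,k.sum(),q.mean(0).round(4),q[:,1].min().round(4),q[:,1].max().round(4),p[k,2].max().round(4)) if k.sum() else print(nm,t,0)
```

```text
32.85 [ 0.46224014 -0.17291059  0.09644691] [ 1.79991824e+02 -6.60791460e-02 -1.50798293e+01]
w4 loop top 804 [-0.0885  0.0001] -0.0158 0.0161 0.1425
w4 blade 2180 [-0.045   0.0002] -0.0123 0.0127 0.0718
w4 arm 0
w11 loop top 820 [-0.0925 -0.0006] -0.0165 0.0152 0.1441
w11 blade 1925 [-0.0468 -0.0006] -0.0131 0.0119 0.0727
w11 arm 0
```

Emit:
jog_arm:
  deltas:
    - {"travel":[0.24,-0.062,0],"spin":0,"fingers":0.05}
    - {"travel":[0.24,-0.062,0],"spin":0,"fingers":0.05}
    - {"travel":[0.24,-0.062,0],"spin":0,"fingers":0.05}
    - {"travel":[0.24,-0.062,0],"spin":0,"fingers":0.05}
    - {"travel":[0.24,-0.064,0],"spin":0,"fingers":0.05}
    - {"travel":[0.24,-0.064,0],"spin":0,"fingers":0.05}
    - {"travel":[0,0,0],"spin":0,"fingers":0.05}

```text
time_s: 33.72
tcp_pos: [0.52, -0.188, 0.0957]
tool_rot: [180.0, -0.0, -15.1]
force: [-0.3, 0.6, -1.3]
gripper_width: 0.0134
finger_force: 30.0
```

Emit:
jog_arm:
  deltas:
    - {"travel":[0.24,-0.064,0],"spin":0,"fingers":0.05}
    - {"travel":[0.24,-0.064,0],"spin":0,"fingers":0.05}
    - {"travel":[0.24,-0.064,0],"spin":0,"fingers":0.05}
    - {"travel":[0.24,-0.064,0],"spin":0,"fingers":0.05}
    - {"travel":[0,0,0],"spin":0,"fingers":0.05}
    - {"travel":[0,0,0],"spin":0,"fingers":0.05}

```text
time_s: 34.48
tcp_pos: [0.5574, -0.1979, 0.0956]
tool_rot: [-180.0, 0.0, -15.1]
force: [-0.4, -0.5, -1.4]
gripper_width: 0.0138
finger_force: 30.0
```

Emit:
jog_arm:
  deltas:
    - {"travel":[0.01,0,-0.25],"spin":0,"fingers":0.05}
    - {"travel":[0,0,-0.25],"spin":0,"fingers":0.05}
    - {"travel":[0,0,-0.2],"spin":0,"fingers":0.05}
    - {"travel":[0,0,0],"spin":0,"fingers":0.05}
    - {"travel":[0,0,-0.02],"spin":0,"fingers":0.05}
    - {"travel":[0,0,0],"spin":0,"fingers":0.05}

```text
time_s: 35.22
tcp_pos: [0.5583, -0.1981, 0.0672]
tool_rot: [180.0, -0.0, -15.1]
force: [0.5, -0.1, -0.5]
gripper_width: 0.0143
finger_force: 30.0
```

Emit:
jog_arm:
  deltas:
    - {"travel":[0,0,-0.025],"spin":0,"fingers":0.05}
    - {"travel":[0,0,0],"spin":0,"fingers":0.05}
    - {"travel":[0,0,0],"spin":0,"fingers":0.05}

```text
time_s: 35.6
tcp_pos: [0.5582, -0.198, 0.066]
tool_rot: [180.0, -0.0, -15.1]
force: [-0.0, 0.1, -1.0]
gripper_width: 0.0136
finger_force: 30.0
```

Emit:
jog_arm:
  deltas:
    - {"travel":[0,0,-0.02],"spin":0,"fingers":0.05}
    - {"travel":[0,0,0],"spin":0,"fingers":0.05}
    - {"travel":[0,0,0],"spin":0,"fingers":0.05}

```text
time_s: 35.98
tcp_pos: [0.5582, -0.198, 0.0652]
tool_rot: [-180.0, -0.0, -15.1]
force: [-0.1, -0.1, -0.3]
gripper_width: 0.014
finger_force: 30.0
```

Emit:
jog_arm:
  deltas:
    - {"travel":[0,0,-0.015],"spin":0,"fingers":0.05}
    - {"travel":[0,0,0],"spin":0,"fingers":0.05}
    - {"travel":[0,0,0],"spin":0,"fingers":0.05}

```text
time_s: 36.35
tcp_pos: [0.5583, -0.1981, 0.0648]
tool_rot: [180.0, -0.0, -15.1]
force: [-1.8, -0.4, 5.2]
gripper_width: 0.0139
finger_force: 30.0
```

The loop has met the arm (force z +5 N). I'll release gently, wait, and look.

Emit:
jog_arm:
  deltas:
    - {"travel":[0,0,0.01],"spin":0,"fingers":0.2}
    - {"travel":[0,0,0],"spin":0,"fingers":0.35}
    - {"travel":[0,0,0],"spin":0,"fingers":0.5}
    - {"travel":[0,0,0],"spin":0,"fingers":0.6}
    - {"travel":[0,0,0],"spin":0,"fingers":0.6}
    - {"travel":[0,0,0.5],"spin":0,"fingers":0.6}
    - {"travel":[0,0,0.7],"spin":0,"fingers":0.6}
    - {"travel":[0,0,1],"spin":0,"fingers":0.6}
    - {"travel":[0,0,1],"spin":0,"fingers":0.6}
    - {"travel":[0,0,1],"spin":0,"fingers":0.6}
    - {"travel":[-0.5,0,0.5],"spin":0,"fingers":0.6}
    - {"travel":[0,0,0],"spin":0,"fingers":0.6}

```text
time_s: 37.85
tcp_pos: [0.5384, -0.1983, 0.2558]
tool_rot: [180.0, -0.2, -15.1]
force: [0.9, -0.7, 0.6]
gripper_width: 0.0547
finger_force: 0.0
```

Emit:
jog_arm:
  deltas:
    - {"travel":[0,0,0],"spin":0,"fingers":0.6}
    - {"travel":[0,0,0],"spin":0,"fingers":0.6}
    - {"travel":[0,0,0],"spin":0,"fingers":0.6}
    - {"travel":[0,0,0],"spin":0,"fingers":0.6}
    - {"travel":[0,0,0],"spin":0,"fingers":0.6}
    - {"travel":[0,0,0],"spin":0,"fingers":0.6}
    - {"travel":[0,0,0],"spin":0,"fingers":0.6}
    - {"travel":[0,0,0],"spin":0,"fingers":0.6}

```text
time_s: 38.85
tcp_pos: [0.5382, -0.198, 0.253]
tool_rot: [180.0, -0.0, -15.1]
force: [-0.4, 0.0, 0.8]
gripper_width: 0.0546
finger_force: 0.0
```

Run:
```python
from h import *
im=cap('wrist','w12'); s=manip.read_state(); print(s['time_s'],s['tcp_pos'],s['force'])
W=world(im); c=im['color'].astype(int)
m=(c[...,2]>110)&(c[...,1]<70)&(c[...,0]<70)&(abs(W[...,2]-.138)<.012)&(abs(W[...,0]-.558)<.04)
e=np.array([.9656,-.2602]); n=np.array([.2602,.9656]); seat=np.array([.5878,-.2058])
h=ray(im,*np.argwhere(m&(W[...,2]>.133))[:,::-1].mean(0),.138); print('handle top',h,'stand frame',(h[:2]-seat)@np.c_[e,n],np.median(W[m][:,2]))
p=W.reshape(-1,3); l=(p[:,:2]-seat)@np.c_[e,n]
k=(abs(p[:,2]-.108)<.007)&(abs(l[:,0])<.02)&(abs(l[:,1])<.025)&(abs(l[:,1])>.006); print('loop',k.sum(),l[k].mean(0),l[k,1].min(),l[k,1].max(),np.percentile(p[k,2],[50,95]))
cv2.imwrite('pics/w12c.png',im['color'][0:300,160:480])
sd=cap('side','s12'); a=cv2.resize(sd['color'][140:260,270:398],(320,300),interpolation=cv2.INTER_CUBIC)
cv2.imwrite('pics/c12.png',np.hstack([im['color'][0:300,160:480],a]))
```

```text
38.9 [ 0.53813807 -0.19799774  0.25294988] [ 0.15928465 -0.60723974 -0.86610881]
handle top [ 0.55945952 -0.19766982  0.138     ] stand frame [-0.02948104  0.00047631] 0.13850133338362164
loop 124 [0.00629891 0.00041272] -0.015624815211847574 0.015465341062685305 [0.11050709 0.11192309]
```

The gauge is hanging: loop 6 mm along the arm, 0.4 mm sideways, handle top at 138 mm. I'm handing the job in.

```bash
python3 -c "
from workcell import manip
print(manip.job_done())"
```

```text
the job is handed in; nothing more can be done
None
```

The job is handed in (no verdict came back): the knob is set about 3.15 rad from its zero stop, so the air gap should be about 3.5 mm, worked out from the knob turn as I did not measure contact or gap directly; the gauge measured as hanging back on its hook, nothing else was knowingly touched, and I viewed 12 pictures where 10 were allowed.

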